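# Prop a potter's decorating board at its steep setting

## Robot

A 6-joint arm with a two-finger parallel gripper is mounted at the origin on the work surface. World frame = base frame: x ahead of the robot, y to its left, z up, the work surface at z = 0. Lengths are in mm, angles in rad, forces in N, time in s.
With the tool pointing down it reaches from about 350 to 975 mm from the base axis. Payload 7.1 kg.
Tool frame: the origin (TCP) lies between the finger pads, 19 mm behind the fingertips; this is the grasp point; z points along the fingers, y is the line along which they close (so a half turn about z gives the same grasp; the last joint's range is limited). The gripper opens to 88 mm and grips with 3 to 60 N. Pads are 20 mm wide; open, the fingers measure 115 mm over their backs; the gripper's body (75 mm by 178 mm) begins 61 mm behind the grasp point.
Start: joints at [1.317, 0.423, 1.63, -0, 1.089, -0.019], TCP at [145.374, 607.842, 241.375] pointing down, gripper open.
Joint ranges: [-3, 3], [-0.9, 2.11], [0.09, 2.58], [-1.31, 4.45], [0.11, 2.69], [-2.54, 2.54]. Speed limits (rad/s): [2.39, 2.39, 3.01, 3.14, 3.14, 3.14].

## Interface

Orientations are given as a rotation vector (axis times angle).
In Python, from bench import * gives the robot as it stands.
- The arm moves only by the shell command python3 -m handwheel 'ROWS' [OPENING] [FORCE]. ROWS is a JSON object of lists of equal length, an entry for each row: "linear": the shift along the tool's x, y, z in cm, a list of three; "spin": the turn about the tool's z in degrees. A call has 1 to 5 rows; each row shifts and turns the commanded pose from where the row before left it, along the tool's axes as they then stand; what a row does not reach is not made up. A row lasts 1/10 s, in which the tool goes at most 50 mm and 8.59 degrees, less where a joint would pass 70% of its speed; a pose out of reach is approached as far as the arm can. A call with a gripper value outside its range is refused whole. OPENING is the finger opening in cm, from 0 to 8.78, set as the call begins (- or left out, the last holds). The fingers move at their own pace and stop on an object; FORCE is the grip in N (left out, the last holds). Time passes only in rows, so rows that do not move let the fingers close. It gives the time, the measured TCP pose, the force, the opening and the grip force at its end, in the units of the state.
- get_obs(): the state, without advancing time (a new reading comes with each control period).
- read_camera(name): name is "side" or "top"; returns a dict with "color" (480x640x3 uint8, blue, green, red), "range_z" (480x640 float32, mm along the optical axis (not along the pixel's ray), 0 where there is no reading), "fx", "fy", "cx", "cy" (pixels), "origin" and "attitude" of the camera in the world. Camera axes: x right, y up, looking along -z (the intrinsics and any distortion apply to the point x, -y, -z); pixel columns grow to the right and rows downward; lengths in mm; the calibration is good to about 2 mm. A picture is of the moment at which its call begins.
- close_job(): hands the job in; it is judged then, once.
Trained networks look in a picture, given as the dict that the camera call returned (one of the last four; its "shot" number tells which), for a name from the list of things; names that differ only in an ending like _2 or _b are one class to them, and where a whole thing is asked for, a point or a joint stands for the part that bears it (a point fixed in the world has none). Each returns a list of dicts, best first, with "p" (0 to 1); they miss things now and then, are a little off and sometimes report something else, mostly with a low value. They report only what shows in the picture. A call takes as long as a camera call. They do not tell look-alikes from the thing itself.
- find_in(picture, query): "rect" ([left, top, width, height] as shares, 0 to 1, of the picture: columns of its width, rows of its height, round what is visible of it).
- spot_point(picture, query): "point" ([row, column] as shares, 0 to 1, of the picture: columns of its width, rows of its height: a listed point, or the origin of a listed thing).
The state is a dict: "t": time; "joint_pos": joint angles; "dq": joint speeds; "effort": joint torques, N m; "eef_pos": TCP position; "eef_rot": TCP orientation; "force": force on the tool from outside, world axes, zero at the start; "wrist_torque": the same for the moment, N m; "grip_width": opening from 0.0 (shut) to 1.0 (fully open); "grip_force": force on a finger pad.
Only numpy, scipy, OpenCV 4.12 (cv2) and the standard library are available. Lean on these libraries where they do the work, as an engineer would, in place of code of your own. Each camera call takes 0.05 s, during which the arm holds its last target. There are 200 camera calls.

## Task

Set the tilting decorating board to its steep slope: fold it up out of the way, stand the steeper of the two loose wooden wedges on the base with its tall end square against the stop strip, near the middle of the strip and its thin end towards the hinge, then fold the board down and press it firmly, without forcing it, so that it lies flat on the wedge. Leave it resting there, and leave the other wedge, the pot, the jar and the brush where they are.

Things in the scene. Friction and masses are not known exactly. Their poses are not given: they have to be found in the camera images.
- base: Fixed dark wooden plate, 250 (x) by 220 (y) by 18 mm, on the bench. Origin on the bench straight below the middle of the hinge; x points from the hinge (robot's side, give or take the yaw) to the free end, y along the hinge. It covers x -30 to 220 mm; its top is at z = 18. Rest blocks 16 mm high, 30 mm wide stand on it under the board's corners (x -5 and 205, y +-90 mm).
- stop (a point): Middle of the foot of the stop strip's hinge-side face: (150, 0, 18) mm in the base frame. The wooden strip runs 160 mm across the base (along y), 12 mm high, 12 mm thick. A wedge against it, thin end to the hinge, has its origin at x = 100, z = 18 mm of the base frame, and its slanted face lies in a plane through the hinge axis.
- hinge (a point): Middle of the hinge axis, which runs along the base's y at x = 0, z = 34 mm of the base frame (fixed). The board's slope is 0 flat on the base, grows as the free end folds up, stop at 1.48 rad. Stiff hinge (0.8 N m friction): the board (0.35 kg) stays where left; at the tongue it takes 3 to 5 N to fold up, 1.5 to 3 N to fold down. Flat on the steep wedge the slope is 0.52 rad.
- board: Folding board, light wood, 10 mm thick, 200 mm wide. Origin on the hinge axis at mid-width; x from the hinge to the free end, y along the hinge, z out of the upper face; underside at z = 0. The panel spans x 5 to 230 mm; a tongue, 24 mm wide and 10 mm thick, sticks out of the middle of its free end to x = 280 mm, past the base, free on both sides and beneath.
- tongue (a point): Point to hold the tongue: mid thickness and width, 262 mm from the hinge axis, 18 mm from its tip. Fingers closing along the hinge direction span 24 mm; it pivots between them while the tool points down. With the board on the wedge, 1 N down here adds 2.5 N on the wedge: 5 to 20 N is firm. With the board at about 1.35 rad a gripper closing that way has room to lower a wedge onto the base.
- steep_wedge: Loose solid wooden wedge, the taller and steeper one: 100 mm long (x), 50 mm wide (y), top slanting at 30 degrees from 45 mm high at its thin end (x = -50 mm) to 103 mm high at its tall end (x = +50 mm). Origin at the centre of its underside, z up. About 0.22 kg. Can be held across its 50 mm width near the tall end.
- low_wedge: Loose solid wooden wedge of the same wood and footprint (100 by 50 mm), but low: top slanting at 15 degrees from 29 mm to 56 mm high. Origin and axes as for the steep one. Not wanted: leave it alone.
- pot: Bystander: small round dark clay pot, 120 mm across, 105 mm high; origin at the centre of its underside.
- jar: Bystander: amber glass paint jar with white lid, 60 mm across, 80 mm high; origin at the centre of its underside.
- brush: Bystander: a flat brush lying on the bench towards the far edge.
Not all that is in view belongs to the job. Leave any grey or yellow look-alike of the steep_wedge alone.

How it is judged:
By the outcome, as a careful person would: the job done as asked, in the order asked, and still so for the second after the job is handed in, with the robot touching nothing.
It also fails if it takes over 72 s, if anything falls off the work surface, if the arm or the gripper's body presses on something with over 40 N, if the wrist force passes 120 N, or if a joint passes its speed limit or range.

## Working session

There is one attempt and no reset: what is moved stays moved. The work goes in short steps, Python scripts to look and compute and a shell command to move; the robot and the scene stay as the last step left them, time stands still between calls to the robot, and variables do not carry over. Pictures are saved under pics/ and viewed, at most 10 in all, crops included, and the job is handed in when it is done.

```bash
mkdir -p pics; ls
cat > h.py <<'E'
from bench import *
import numpy as np, cv2
from scipy.spatial.transform import Rotation as R
def att(p):
    a=np.array(p["attitude"],float)
    return a if a.shape==(3,3) else R.from_rotvec(a).as_matrix() if a.size==3 else R.from_quat(a).as_matrix()
def cloud(p):
    z=p["range_z"]; v,u=np.mgrid[:480,:640]
    c=np.stack([(u-p["cx"])/p["fx"]*z,-(v-p["cy"])/p["fy"]*z,-z],-1)
    return c@att(p).T+np.array(p["origin"])
E
python3 - <<'E'
from h import *
print(get_obs())
ims=[]
for n in("side","top"):
    p=read_camera(n); print({k:v for k,v in p.items() if k not in("color","range_z")})
    np.save(f"{n}_c.npy",cloud(p)); cv2.imwrite(f"pics/{n}0.png",p["color"])
    W=cloud(p)
    for q in["base","stop","hinge","board","tongue","steep_wedge","low_wedge","pot","jar","brush"]:
        print(n,q,[(round(d["p"],2),int(d["point"][0]*480),int(d["point"][1]*640),W[min(479,int(d["point"][0]*480)),min(639,int(d["point"][1]*640))].round()) for d in spot_point(p,q)[:3]],[(round(d["p"],2),(np.array(d["rect"])*[640,480,640,480]).astype(int).tolist()) for d in find_in(p,q)[:3]] if "wedge" in q else "")
E
```

```text
pics
{'t': 0.0, 'joint_pos': array([ 1.31700037e+00,  4.23821781e-01,  1.63069985e+00, -2.05919533e-05,
        1.08856739e+00, -1.89849429e-02]), 'dq': array([ 0.00070778, -0.00056021, -0.00110469, -0.00040598, -0.0003007 ,
       -0.00187257]), 'effort': array([ 1.47571547e-03, -5.44628549e+01, -2.73667377e+01,  6.44604466e-02,
        2.28203565e-02, -1.32672949e-04]), 'eef_pos': array([145.25093762, 607.34678829, 240.60969394]), 'eef_rot': array([-3.67956782e-01, -3.11978236e+00,  2.33242752e-03]), 'force': array([ 0.51334897, -0.19198139,  0.5673775 ]), 'wrist_torque': array([-0.01910389,  0.01136285,  0.0106816 ]), 'grip_force': 0.0, 'grip_width': 0.9976692821496922}
{'fx': 506.64330357682854, 'fy': 506.64330357682854, 'cx': 319.2915733018496, 'cy': 239.96962297901393, 'origin': array([ 211.05292573, -791.56909388,  779.64303994]), 'attitude': array([ 0.81716935, -0.1855569 , -0.40534472]), 'shot': 1}
side base [(0.91, 249, 238, array([392.,  12.,  18.]))] 
side stop [(0.73, 314, 437, array([ 671., -333.,   38.])), (0.61, 226, 303, array([534., -20.,  59.]))] 
side hinge [(0.68
[... 945 characters left out ...]
y([775., -22.,  20.]))] 
top hinge [(0.91, 281, 272, array([402.,  38.,  39.]))] 
top board [(0.65, 284, 271, array([395.,  43.,  18.]))] 
top tongue [(0.58, 180, 284, array([657.,  10.,  69.]))] 
top steep_wedge [(0.96, 332, 384, array([ 279., -241.,   63.])), (0.87, 279, 466, array([ 411., -445.,   62.])), (0.84, 263, 406, array([ 448., -296.,   71.]))] [(0.96, [391, 237, 38, 44]), (0.87, [446, 261, 57, 31]), (0.66, [371, 310, 39, 52])]
top low_wedge [(0.65, 242, 162, array([499., 324.,  35.]))] [(0.78, [142, 217, 27, 45])]
top pot [(0.94, 182, 174, array([644., 282.,  93.]))] 
top jar [(0.72, 175, 404, array([ 668., -291.,   86.]))] 
top brush [(0.56, 142, 300, array([771., -28.,  23.]))]
```

View pics/side0.png

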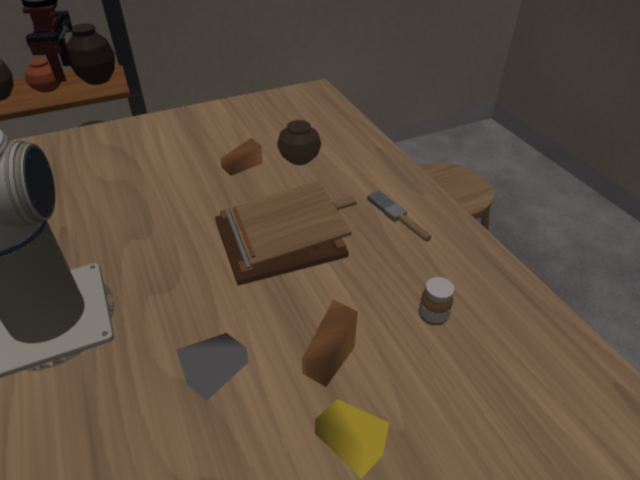

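View pics/top0.png

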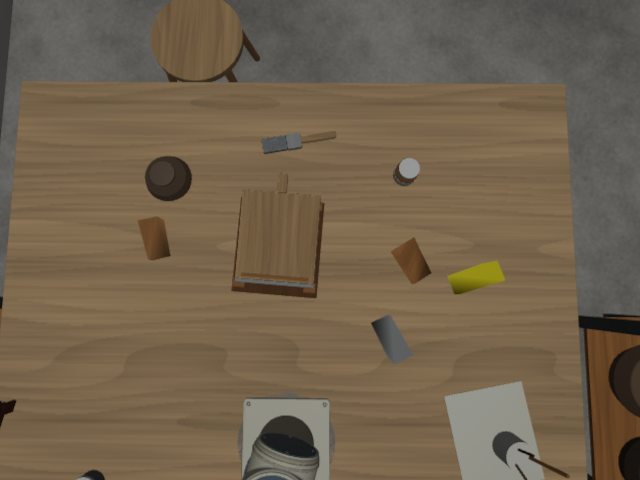

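Side picture: the wooden steep wedge is at (330,343), with the grey look-alike at (212,363) and the yellow one at (352,437). The low wooden wedge is at (241,157), the board at (290,225) and its tongue at (345,204). Top picture: the same wedges are at (411,261), (391,339), (476,277) and (154,238). 
The things that could be taken for the steep wedge are wood (411,261), grey (391,339), yellow (476,277) and low wood (154,238). By the description I choose the tall wood one at (411,261).

Run:
```python
from h import *
S=np.load("side_c.npy");T=np.load("top_c.npy")
si=cv2.imread("pics/side0.png");ti=cv2.imread("pics/top0.png")
a=cv2.resize(si[290:400,280:400],(480,440),interpolation=2);b=cv2.resize(ti[225:295,375:450],(471,440),interpolation=2)
cv2.imwrite("pics/crop.png",np.hstack([a[:, :320],b]))
def box(W,x0,x1,y0,y1,z0=6,z1=200):
    m=(W[...,0]>x0)&(W[...,0]<x1)&(W[...,1]>y0)&(W[...,1]<y1)&(W[...,2]>z0)&(W[...,2]<z1); return W[m]
for nm,W in(("side",S),("top",T)):
    P=box(W,370,530,-390,-230)
    r=cv2.minAreaRect(P[:,:2].astype(np.float32)); print(nm,len(P),r,P[:,2].max())
    for zl in range(10,115,10):
        Q=P[(P[:,2]>zl-5)&(P[:,2]<zl+5)]
        if len(Q)>5: print(zl,len(Q),Q.mean(0).round(),Q.min(0).round(),Q.max(0).round())
# plane fit of top: topcam points interior
P=box(T,370,530,-390,-230,48)
best=None;rng=np.random.default_rng(0)
for _ in range(500):
    q=P[rng.choice(len(P),3,False)];n=np.cross(q[1]-q[0],q[2]-q[0])
    if np.linalg.norm(n)<200: continue
    n/=np.linalg.norm(n);m=abs((P-q[0])@n)<2.5
    if best is None or m.sum()>best.sum(): best=m
Q=P[best];c=Q.mean(0);n=np.linalg.svd(Q-c)[2][2];n*=np.sign(n[2])
print("plane",len(Q),c.round(1),n.round(3),"tilt",np.degrees(np.arccos(n[2])),"down az",np.degrees(np.arctan2(n[1],n[0])))
r=cv2.minAreaRect(Q[:,:2].astype(np.float32));print(r, cv2.boxPoints(r).round())
# board plane
P=box(T,420,600,-60,90,25);c=P.mean(0);n=np.linalg.svd(P-c)[2][2];n*=np.sign(n[2]);print("board",c.round(1),n.round(3),np.arccos(n[2]))
# base outline
P=box(T,340,640,-140,150,10,120);r=cv2.minAreaRect(P[:,:2].astype(np.float32));print("base",r,cv2.boxPoints(r).round())
P=box(T,625,720,-60,60,40);print("tongue",len(P),P.mean(0),cv2.minAreaRect(P[:,:2].astype(np.float32)))
P=box(S,625,720,-60,60,40);print("tongueS",len(P),P.mean(0),cv2.minAreaRect(P[:,:2].astype(np.float32)))
```

```text
side 2829 ((454.83648681640625, -316.4936218261719), (103.51736450195312, 52.09489822387695), 32.643775939941406) 105.18992737969882
10 144 [ 443. -340.   11.] [ 400. -364.    6.] [ 508. -312.   15.]
20 168 [ 440. -341.   20.] [ 400. -365.   15.] [ 510. -311.   25.]
30 167 [ 442. -340.   30.] [ 400. -365.   25.] [ 510. -310.   35.]
40 181 [ 439. -342.   40.] [ 400. -364.   35.] [ 509. -311.   45.]
50 407 [ 430. -338.   50.] [ 400. -366.   45.] [ 509. -309.   55.]
60 402 [ 443. -330.   60.] [ 413. -357.   55.] [ 511. -304.   65.]
70 386 [ 454. -321.   70.] [ 429. -348.   65.] [ 510. -294.   75.]
80 351 [ 466. -313.   80.] [ 444. -339.   75.] [ 509. -283.   85.]
90 356 [ 479. -303.   90.] [ 457. -327.   85.] [ 510. -276.   95.]
100 266 [ 491. -294.   99.] [ 472. -317.   95.] [ 510. -268.  105.]
top 1040 ((451.6116943359375, -309.25494384765625), (157.1046600341797, 156.3688201904297), 2.6536953449249268) 107.61268627718437
10 68 [ 451. -305.    8.] [ 372. -390.    6.] [ 529. -232.   14.]
20 28 [ 446. -293.   20.] [ 400. -319.   15.] [ 506. -269.   24.]
30 31 [ 441. -295.   30.] [ 400. 
[... 675 characters left out ...]

((455.8316650390625, -314.6790771484375), (99.30770111083984, 50.96525573730469), 32.775081634521484) [[ 400. -320.]
 [ 428. -363.]
 [ 511. -309.]
 [ 484. -266.]]
board [510.1  14.9  55. ] [-0.09   0.006  0.996] 0.09064438905889843
base ((504.6246337890625, 26.818145751953125), (220.79501342773438, 271.9255065917969), 85.69539642333984) [[361. -73.]
 [632. -93.]
 [648. 127.]
 [377. 147.]]
tongue 209 [648.50274926  17.21847423  67.26284959] ((650.6873168945312, 30.071176528930664), (54.309043884277344, 51.435142517089844), 87.39315032958984)
tongueS 214 [648.83459168  11.82921858  66.37482221] ((650.1992797851562, 27.65468406677246), (59.07533645629883, 52.14195251464844), 86.86598205566406)
```

View pics/crop.png

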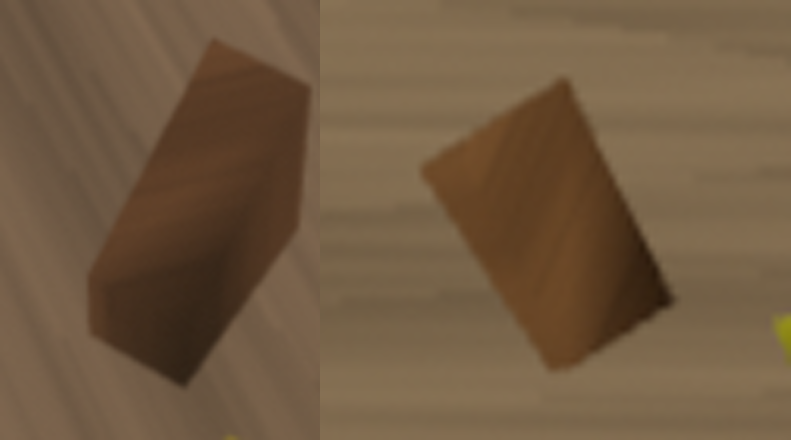

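The crop shows plain brown wood in both views, tall end up and far. The plane fit gives 30 degrees and 45 to 103 mm, so this is the steep wedge, centred at (455,-315) with a yaw of about 32.7 degrees. Next I fit the base and the tongue precisely.

Run:
```python
from h import *
for nm in("side","top"):
    W=np.load(nm+"_c.npy");P=W.reshape(-1,3)
    m=(P[:,0]>330)&(P[:,0]<660)&(P[:,1]>-140)&(P[:,1]<170)&(P[:,2]>14)&(P[:,2]<22)
    Q=P[m];r=cv2.minAreaRect(Q[:,:2].astype(np.float32));print(nm,len(Q),np.round(r[0],1),np.round(r[1],1),round(r[2],2))
    print(cv2.boxPoints(r).round(1).tolist())
    # board panel + tongue
    for ang in(-4.3,-4.0):
        a=np.radians(ang);X=np.array([np.cos(a),np.sin(a)]);Y=np.array([-X[1],X[0]])
        B=P[(P[:,2]>40)&(P[:,2]<80)&(P[:,0]>420)&(P[:,0]<720)&(P[:,1]>-120)&(P[:,1]<150)]
        u=B[:,:2]@X;v=B[:,:2]@Y
        e=[(np.percentile(v[(u>c-8)&(u<c+8)],[1,99])).round(1).tolist() for c in range(440,600,40)]
        print(ang,"panel y edges",e)
        t=u>u.max()-42;print("tongue v",np.percentile(v[t],[2,98]).round(1),"umax",np.percentile(u,99.8).round(1),"z",B[t][:,2].mean(), "z fit",np.polyfit(u,B[:,2],1))
```

```text
side 1913 [492.7  24.1] [222.9 249.4] 85.75
[[360.1000061035156, -77.80000305175781], [608.7999877929688, -96.19999694824219], [625.2999877929688, 126.0], [376.6000061035156, 144.5]]
-4.3 panel y edges [[-38.0, 157.4], [-38.5, 159.4], [-38.2, 160.4], [-38.0, 159.5]]
tongue v [48.1 73.3] umax 669.6 z 66.71621789344906 z fit [0.08869984 9.70733676]
-4.0 panel y edges [[-40.2, 156.1], [-41.0, 156.1], [-40.9, 156.9], [-41.0, 156.6]]
tongue v [44.7 69.9] umax 669.9 z 66.71621789344906 z fit [0.08872982 9.66768751]
top 1021 [493.1  27.4] [220.4 248.7] 85.64
[[360.70001220703125, -73.0999984741211], [608.7000122070312, -91.9000015258789], [625.5, 127.80000305175781], [377.5, 146.6999969482422]]
-4.3 panel y edges [[-34.6, 162.5], [-33.9, 161.1], [-33.5, 161.8], [-34.7, 160.9]]
tongue v [52.4 75.8] umax 668.8 z 67.84158234086094 z fit [0.090451   9.11223282]
-4.0 panel y edges [[-36.9, 160.0], [-36.2, 158.4], [-36.2, 159.3], [-37.7, 158.0]]
tongue v [48.9 72.3] umax 669.1 z 67.84158234086094 z fit [0.09046579 9.07437461]
```

```bash
cat >> h.py <<'E'
A=np.radians(-4.25);BX=np.array([np.cos(A),np.sin(A),0]);BY=np.array([-BX[1],BX[0],0]);O=np.array([398.2,32.8,0])
def tong(s): return O+BX*(262*np.cos(s)-5*np.sin(s))+np.array([0,0,34+262*np.sin(s)+5*np.cos(s)])
def to(p,yaw=None):
    o=get_obs();M=R.from_rotvec(o["eef_rot"]).as_matrix();y0=np.degrees(np.arctan2(M[1,1],M[0,1]))
    print("t",round(o["t"],2),"pos",o["eef_pos"].round(1),"yaw",round(y0,2),"F",o["force"].round(1),"grip",round(o["grip_width"]*87.8,1),round(o["grip_force"],1),"q6",o["joint_pos"][5].round(2))
    print("delta cm",(M.T@(np.array(p)-o["eef_pos"])/10).round(2),"" if yaw is None else "spin %.2f"%((y0-yaw+180)%360-180))
E
python3 -m handwheel '{"linear":[[0,0,0],[0,0,0]],"spin":[-4.6,-4.55]}' 6
python3 -c "
from h import *
p=tong(.09);print(p);to(p+[0,0,90],85.75)"
```

```text
t: 1.5
eef_pos: [145.4, 607.8, 241.4]
eef_rot: [-0.113, -3.14, 0.0]
force: [-0.1, -0.6, -0.0]
grip_width: 0.854
grip_force: 0.0
[657.97392341  13.49546284  62.52794355]
t 1.5 pos [145.4 607.8 241.4] yaw 85.88 F [-0.1 -0.6 -0. ] grip 74.9 0.0 q6 -0.18
delta cm [-55.4  -55.6    8.88] spin 0.13
```

```bash
python3 -m handwheel '{"linear":[[-3.4,-3.4,0],[-3.4,-3.4,0],[-3.4,-3.4,0],[-3.4,-3.4,0],[-3.4,-3.4,0]],"spin":[0,0,0,0,0]}' >/dev/null
python3 -m handwheel '{"linear":[[-3.4,-3.4,0],[-3.4,-3.4,0],[-3.4,-3.4,0],[-3.4,-3.4,0],[-3.4,-3.4,0]],"spin":[0,0,0,0,0]}' >/dev/null
python3 -m handwheel '{"linear":[[-3.4,-3.4,0],[-3.4,-3.4,0],[-3.4,-3.4,0],[-3.4,-3.4,0],[0,0,3]],"spin":[0,0,0,0,0]}'
python3 -c "
from h import *
p=tong(.09);to(p,85.75)"
```

```text
t: 3.0
eef_pos: [590.7, 93.7, 214.8]
eef_rot: [0.125, 3.129, 0.001]
force: [1.1, 0.9, -0.2]
grip_width: 0.683
grip_force: 0.0
t 3.0 pos [590.7  93.7 214.8] yaw 85.44 F [ 1.1  0.9 -0.2] grip 59.9 0.0 q6 -1.35
delta cm [-7.19 -7.48 15.3 ] spin -0.31
```

```bash
python3 -m handwheel '{"linear":[[-3.5,-3.7,2],[-3.5,-3.7,3],[0,0,0],[0,0,0]],"spin":[-0.3,0,0,0]}' >/dev/null
python3 -c "
from h import *
p=tong(.09);to(p,85.75)"
```

```text
t 3.4 pos [640.7  27.3 166.7] yaw 85.89 F [0.4 0.2 0.7] grip 60.1 0.0 q6 -1.48
delta cm [-1.84 -1.26 10.41] spin 0.14
```

```bash
python3 -m handwheel '{"linear":[[-1.8,-1.25,3],[0,0,3.4],[0,0,4],[0,0,0]],"spin":[0,0,0,0]}'
python3 - <<'E'
from h import *
to(tong(.09),85.75)
p=read_camera("side");cv2.imwrite("pics/s1.png",cv2.resize(p["color"][130:280,260:420],(640,600),interpolation=2))
E
```

```text
t: 3.8
eef_pos: [654.2, 15.5, 59.9]
eef_rot: [-0.108, -3.132, 0.0]
force: [-1.1, 0.2, -0.0]
grip_width: 0.683
grip_force: 0.0
t 3.8 pos [654.2  15.5  59.9] yaw 86.06 F [-1.1  0.2 -0. ] grip 60.0 0.0 q6 -1.5
delta cm [-0.39 -0.18 -0.26] spin 0.31
```

View pics/s1.png

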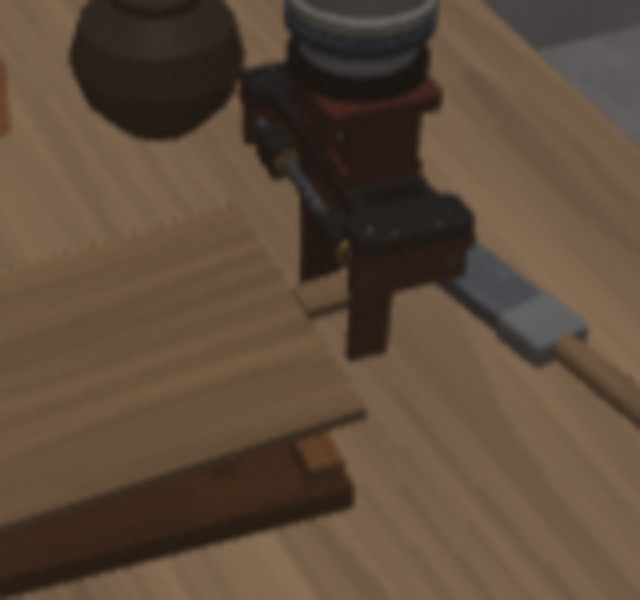

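The fingers straddle the tongue, seen at about (325,297) in the crop. I correct the position slightly and close on it.

```bash
python3 -m handwheel '{"linear":[[-0.35,-0.15,-0.25],[0,0,0],[0,0,0]],"spin":[0.2,0,0]}' 
python3 -m handwheel '{"linear":[[0,0,0],[0,0,0],[0,0,0],[0,0,0],[0,0,0]],"spin":[0,0,0,0,0]}' 1.8 25
python3 - <<'E'
from h import *
for s in np.arange(.09,1.44,.15): 
    d=tong(min(s+.15,1.37))-tong(s);print(round(s,2),"dx tool cm",(-d@BX/10).round(2),"dz",(-d[2]/10).round(2))
to(tong(.09),85.75)
E
```

```text
t: 4.15
eef_pos: [663.1, 12.8, 68.8]
eef_rot: [0.115, 3.135, 0.0]
force: [0.0, 1.1, 0.6]
grip_width: 0.687
grip_force: 0.0
t: 4.65
eef_pos: [661.6, 14.5, 66.1]
eef_rot: [0.118, 3.139, 0.005]
force: [0.9, 19.1, -0.7]
grip_width: 0.271
grip_force: 21.5
0.09 dx tool cm 0.72 dz -3.86
0.24 dx tool cm 1.29 dz -3.71
0.39 dx tool cm 1.83 dz -3.48
0.54 dx tool cm 2.33 dz -3.16
0.69 dx tool cm 2.77 dz -2.78
0.84 dx tool cm 3.16 dz -2.33
0.99 dx tool cm 3.47 dz -1.84
1.14 dx tool cm 3.71 dz -1.3
1.29 dx tool cm 2.04 dz -0.46
t 4.65 pos [661.6  14.5  66.1] yaw 85.7 F [ 0.9 19.1 -0.7] grip 23.8 21.5 q6 -1.5
delta cm [ 0.35 -0.12  0.36] spin -0.05
```

```bash
python3 -m handwheel '{"linear":[[0,0.15,0],[0.33,0,-1.93],[0.4,0,-1.93],[0.55,0,-1.87],[0.7,0,-1.85]],"spin":[0,0,0,0,0]}' 
python3 -c "
from h import *
to(tong(.39),85.75)"
```

```text
t: 5.15
eef_pos: [640.8, 16.2, 141.4]
eef_rot: [-0.116, -3.137, -0.001]
force: [-0.6, 4.4, -6.5]
grip_width: 0.271
grip_force: 25.0
t 5.15 pos [640.8  16.2 141.4] yaw 85.78 F [-0.6  4.4 -6.5] grip 23.8 25.0 q6 -1.49
delta cm [ 0.27 -0.14  0.32] spin 0.03
```

Folding well with low force; I continue the arc.

```bash
python3 -m handwheel '{"linear":[[0.87,0,-1.78],[0.96,0,-1.7],[1.1,0,-1.62],[1.22,0,-1.54],[1.34,0,-1.43]],"spin":[0,0,0,0,0]}' 
python3 -c "
from h import *
to(tong(.765),85.75)"
python3 -m handwheel '{"linear":[[1.43,0,-1.35],[1.53,0,-1.22],[1.63,0,-1.11],[1.7,0,-0.98],[1.77,0,-0.86]],"spin":[0,0,0,0,0]}' 
python3 -c "
from h import *
to(tong(1.14),85.75)"
```

```text
t: 5.65
eef_pos: [586.2, 20.4, 222.3]
eef_rot: [-0.116, -3.138, -0.002]
force: [1.1, 5.0, -6.5]
grip_width: 0.27
grip_force: 25.0
t 5.65 pos [586.2  20.4 222.3] yaw 85.78 F [ 1.1  5.  -6.5] grip 23.7 25.0 q6 -1.48
delta cm [ 0.29 -0.15  0.33] spin 0.03
t: 6.15
eef_pos: [506.7, 26.3, 278.1]
eef_rot: [0.115, 3.138, 0.003]
force: [4.1, 6.2, -5.6]
grip_width: 0.273
grip_force: 25.0
t 6.15 pos [506.7  26.3 278.1] yaw 85.79 F [ 4.1  6.2 -5.6] grip 24.0 25.0 q6 -1.47
delta cm [ 0.38 -0.16  0.39] spin 0.04
```

```bash
python3 -m handwheel '{"linear":[[1.83,0,-0.72],[1.88,0,-0.58],[1.95,0,-0.45],[1.0,0,-0.15],[0,0,0]],"spin":[0,0,0,0,0]}' 
python3 -m handwheel '{"linear":[[0,0,0],[0,0,0],[0,0,0]],"spin":[0,0,0]}' 6
python3 -c "
from h import *
to(tong(1.37),85.75)
p=read_camera('top');T=cloud(p);P=T.reshape(-1,3);m=(P[:,2]>60)&(P[:,2]<225)&(abs(P[:,0]-450)<90)&(abs(P[:,1]-30)<130)
Q=P[m];print('board pts',len(Q),Q.min(0),Q.max(0));
to([455.3,-315.5,300],-57.2)"
```

```text
t: 6.65
eef_pos: [440.7, 31.3, 298.5]
eef_rot: [0.115, 3.135, 0.003]
force: [0.7, 6.2, 5.7]
grip_width: 0.267
grip_force: 25.0
t: 6.95
eef_pos: [440.1, 30.1, 296.6]
eef_rot: [-0.115, -3.139, 0.001]
force: [0.6, -0.1, 0.8]
grip_width: 0.507
grip_force: 0.0
t 6.95 pos [440.1  30.1 296.6] yaw 85.79 F [ 0.6 -0.1  0.8] grip 44.5 0.0 q6 -1.46
delta cm [-0.54 -0.05  0.49] spin 0.04
board pts 601 [382.19830964 -66.9485798   60.19007737] [424.13438386 133.11328624 222.98402636]
t 7.0 pos [440.1  30.2 296.6] yaw 85.79 F [ 0.4 -0.1 -0.4] grip 48.3 0.0 q6 -1.46
delta cm [ -4.05 -34.36  -0.33] spin 142.99
```

```bash
python3 -m handwheel '{"linear":[[0,0,-3],[0,0,-4],[0,-3,0],[-1.5,-4.5,0],[-1.5,-4.7,0]],"spin":[0,0,0,0,0]}' 8.7 >/dev/null
python3 -m handwheel '{"linear":[[0,-4.7,0],[0,-4.7,0],[0,-4.7,0],[0,-4.7,0],[0,-3,0]],"spin":[0,0,0,0,8.5]}' >/dev/null
python3 -m handwheel '{"linear":[[0,0,0],[0,0,0],[0,0,0],[0,0,0],[0,0,0]],"spin":[8.5,8.5,8.5,8.5,8.5]}' >/dev/null
python3 -m handwheel '{"linear":[[0,0,0],[0,0,0],[0,0,0],[0,0,0],[0,0,0]],"spin":[8.5,8.5,8.5,8.5,8.5]}' >/dev/null
python3 -m handwheel '{"linear":[[0,0,0],[0,0,0],[0,0,0],[0,0,0],[0,0,0]],"spin":[8.5,8.5,8.5,8.5,8.5]}'
python3 -c "
from h import *
to([476.3,-302,150],-57.2)"
```

```text
t: 9.5
eef_pos: [445.1, -311.0, 366.4]
eef_rot: [-2.957, -1.06, 0.001]
force: [-1.0, -0.4, -0.5]
grip_width: 0.992
grip_force: 0.0
t 9.5 pos [ 445.1 -311.   366.4] yaw -50.57 F [-1.  -0.4 -0.5] grip 87.1 0.0 q6 0.25
delta cm [ 2.99  1.31 21.64] spin 6.63
```

```bash
python3 -m handwheel '{"linear":[[0,0,4.5],[3.1,1,4],[0,0,4],[0,0,4],[0,0,0]],"spin":[6.6,0,0,0,0]}' >/dev/null
python3 -m handwheel '{"linear":[[0,0,0],[0,0,0]],"spin":[0,0]}' >/dev/null
python3 - <<'E'
from h import *
to([476.3,-302,60],-57.2)
p=read_camera("side");S=cloud(p);P=S.reshape(-1,3)
m=(P[:,0]>370)&(P[:,0]<530)&(P[:,1]>-390)&(P[:,1]<-230)&(P[:,2]>6)&(P[:,2]<110);print(cv2.minAreaRect(P[m][:,:2].astype(np.float32)))
E
```

```text
t 10.2 pos [ 476.9 -303.5  205.3] yaw -56.82 F [0.6 0.  0.5] grip 86.8 0.0 q6 0.4
delta cm [ 0.02 -0.2  14.53] spin 0.38
((455.35699462890625, -316.2366638183594), (104.8116455078125, 51.77935028076172), 32.57139587402344)
```

```bash
python3 -m handwheel '{"linear":[[0,-0.1,4],[0,0,4],[0,0,3.5],[0,0,3],[0,0,0]],"spin":[0.3,0,0,0,0]}' 
python3 -m handwheel '{"linear":[[0,0,0],[0,0,0],[0,0,0],[0,0,0],[0,0,0]],"spin":[0,0,0,0,0]}' 4 30
python3 -c "
from h import *
to([476.3,-302,60],-57.2)"
```

```text
t: 10.75
eef_pos: [474.1, -301.2, 56.5]
eef_rot: [-3.01, -0.888, 0.004]
force: [0.1, 0.1, 0.2]
grip_width: 0.992
grip_force: 0.0
t: 11.25
eef_pos: [475.6, -302.0, 59.1]
eef_rot: [3.012, 0.889, 0.001]
force: [0.3, 0.5, 0.1]
grip_width: 0.576
grip_force: 0.3
t 11.25 pos [ 475.6 -302.    59.1] yaw -57.1 F [0.3 0.5 0.1] grip 50.6 0.3 q6 0.41
delta cm [ 0.06  0.04 -0.09] spin 0.10
```

```bash
python3 -m handwheel '{"linear":[[0,0,0],[0,0,0],[0,0,-2],[0,0,-4],[0,0,-4]],"spin":[0,0,0,0,0]}' - 35
python3 -m handwheel '{"linear":[[0,0,0],[0,0,0],[0,0,0],[0,0,0],[0,0,0]],"spin":[7.4,7.4,7.4,7.4,7.5]}' 
python3 -c "
from h import *
to(O+BX*117+[0,0,159],-94.25)"
```

```text
t: 11.75
eef_pos: [474.4, -301.2, 158.4]
eef_rot: [-3.011, -0.889, 0.003]
force: [0.9, -0.8, -1.9]
grip_width: 0.567
grip_force: 35.0
t: 12.25
eef_pos: [474.9, -301.5, 158.0]
eef_rot: [-3.139, 0.124, 0.001]
force: [-0.0, 0.3, -2.2]
grip_width: 0.567
grip_force: 34.9
t 12.25 pos [ 474.9 -301.5  158. ] yaw -94.51 F [-0.   0.3 -2.2] grip 49.8 34.9 q6 1.06
delta cm [  1.42 -32.78  -0.09] spin -0.26
```

```bash
python3 -m handwheel '{"linear":[[0.4,-4,0],[1,-4.5,0],[0,-4.5,0],[0,-4.5,0],[0,-4.5,0]],"spin":[-0.25,0,0,0,0]}' >/dev/null
python3 -m handwheel '{"linear":[[0,-4.5,0],[0,-4,0],[0,-2,0],[0,0,0],[0,0,0]],"spin":[0,0,0,0,0]}'
python3 - <<'E'
from h import *
to(O+BX*117+[0,0,159],-94.25)
for n in("side","top"):
    p=read_camera(n);cv2.imwrite(f"pics/{n}2.png",p["color"]);np.save(f"{n}2.npy",cloud(p))
a=cv2.imread("pics/side2.png")[80:300,180:400];b=cv2.imread("pics/top2.png")[120:320,200:360]
cv2.imwrite("pics/m2.png",np.hstack([cv2.resize(a,(440,440)),cv2.resize(b,(352,440))]))
E
```

```text
t: 13.25
eef_pos: [511.5, 21.5, 158.0]
eef_rot: [3.139, -0.106, -0.001]
force: [0.1, -0.2, -1.4]
grip_width: 0.571
grip_force: 35.0
t 13.25 pos [511.5  21.5 158. ] yaw -93.87 F [ 0.1 -0.2 -1.4] grip 50.1 35.0 q6 1.66
delta cm [ 0.32 -0.28 -0.1 ] spin 0.38
```

View pics/m2.png

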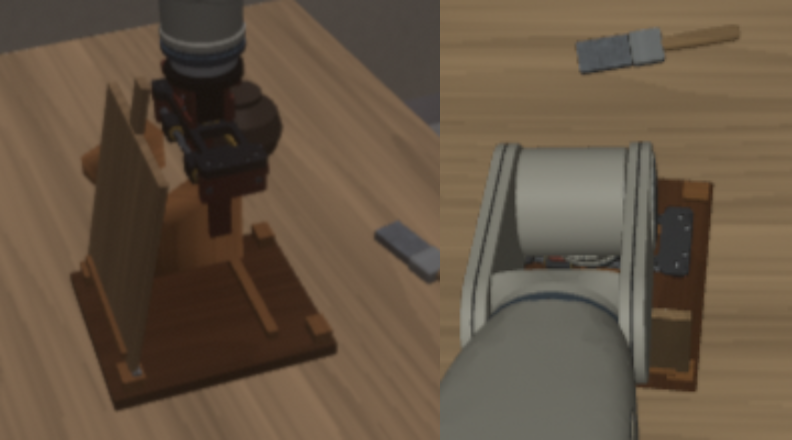

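The side crop shows the wedge hanging over the base in front of the stop strip at (255,290), tall end towards the strip, and clear of the raised board. I lower it.

```bash
python3 -m handwheel '{"linear":[[0.3,-0.25,3],[0,0,3],[0,0,1],[0,0,0.5],[0,0,0]],"spin":[0.35,0,0,0,0]}'
python3 - <<'E'
from h import *
to(O+BX*117+[0,0,77],-94.25)
p=read_camera("side");P=cloud(p).reshape(-1,3)-O-[0,-1.5,0]
u=P@BX;v=P@BY;z=P[:,2]
m=(z>22)&(z<34)&(u>130)&(u<175)&(abs(v)<75);print("stop u",np.percentile(u[m],[1,5,50,95,99]).round(1),m.sum())
m=(z>28)&(z<66)&(u>20)&(u<165)&(abs(v)<32);print("wedge u",np.percentile(u[m],[1,50,99]),"v",np.percentile(v[m],[1,50,99]),m.sum())
E
```

```text
t: 13.85
eef_pos: [514.9, 23.2, 83.1]
eef_rot: [3.139, -0.119, -0.001]
force: [-0.2, 0.7, -1.2]
grip_width: 0.567
grip_force: 35.0
t 13.85 pos [514.9  23.2  83.1] yaw -94.36 F [-0.2  0.7 -1.2] grip 49.8 35.0 q6 1.67
delta cm [-0.01 -0.1   0.61] spin -0.11
stop u [132.  138.1 155.  161.7 163.8] 187
wedge u [ 43.02308426  93.44648381 161.23649395] v [-29.19716405 -25.58036536  15.62872853] 654
```

```bash
python3 -m handwheel '{"linear":[[0,-0.1,0.3],[0,0,0.15],[0,0,0],[0,0,0]],"spin":[0,0,0,0]}'
python3 -m handwheel '{"linear":[[0,0,0.08],[0,0,0],[0,0,0]],"spin":[0,0,0]}'
python3 -m handwheel '{"linear":[[0.3,0,0],[0.1,0,0],[0,0,0]],"spin":[0,0,0]}'
python3 -m handwheel '{"linear":[[0.1,0,0],[0,0,0],[0,0,0]],"spin":[0,0,0]}'
```

```text
t: 14.3
eef_pos: [515.1, 24.8, 78.9]
eef_rot: [-3.139, 0.118, -0.001]
force: [0.0, -1.2, -2.2]
grip_width: 0.565
grip_force: 35.0
t: 14.6
eef_pos: [515.0, 24.8, 77.9]
eef_rot: [3.139, -0.118, 0.0]
force: [-0.0, 0.3, -1.5]
grip_width: 0.568
grip_force: 35.0
t: 14.9
eef_pos: [519.3, 24.5, 77.9]
eef_rot: [-3.139, 0.118, -0.0]
force: [0.5, -0.9, -1.8]
grip_width: 0.569
grip_force: 35.0
t: 15.2
eef_pos: [519.9, 24.4, 77.8]
eef_rot: [3.139, -0.118, -0.0]
force: [0.4, -0.1, -1.4]
grip_width: 0.567
grip_force: 35.0
```

```bash
python3 -m handwheel '{"linear":[[0.15,0,0.05],[0,0,0],[0,0,0]],"spin":[0,0,0]}'
python3 -m handwheel '{"linear":[[0.1,0,0],[0,0,0],[0,0,0]],"spin":[0,0,0]}'
python3 -m handwheel '{"linear":[[0.1,0,0],[0,0,0],[0,0,0]],"spin":[0,0,0]}'
```

```text
t: 15.5
eef_pos: [521.5, 24.3, 77.3]
eef_rot: [-3.139, 0.118, 0.0]
force: [1.0, 0.9, -0.6]
grip_width: 0.566
grip_force: 35.0
t: 15.8
eef_pos: [522.0, 24.2, 77.2]
eef_rot: [3.139, -0.118, -0.002]
force: [-1.8, 0.2, -1.0]
grip_width: 0.571
grip_force: 34.9
t: 16.1
eef_pos: [522.1, 24.2, 77.1]
eef_rot: [3.139, -0.118, -0.004]
force: [-5.8, 0.7, 2.0]
grip_width: 0.569
grip_force: 34.9
```

Run:
```python
from h import *
to(O+BX*125+[0,0,77],-94.25)
p=read_camera("side");P=cloud(p).reshape(-1,3)-O-[0,-1.5,0]
u=P@BX;v=P@BY;z=P[:,2]
m=(z>28)&(z<66)&(u>20)&(u<165)&(abs(v)<32);print("wedge u",np.percentile(u[m],[1,50,99]),"v",np.percentile(v[m],[1,50,99]),m.sum())
```

```text
t 16.1 pos [522.1  24.2  77.1] yaw -94.29 F [-5.8  0.7  2. ] grip 49.9 34.9 q6 1.67
delta cm [0.08 0.06 0.01] spin -0.04
wedge u [ 50.07711808  93.59147494 160.78613027] v [-30.65229763 -23.93938806  18.1000525 ] 642
```

```bash
python3 -m handwheel '{"linear":[[0.1,0,0.1],[0,0,0],[0,0,0]],"spin":[0,0,0]}'
python3 -m handwheel '{"linear":[[0,0,0],[0,0,0],[0,0,0]],"spin":[0,0,0]}' - 4
python3 -m handwheel '{"linear":[[0.15,0,0],[0.15,0,0],[0,0,0]],"spin":[0,0,0]}'
python3 -m handwheel '{"linear":[[0,0,0],[0,0,0],[0,0,0],[0,0,0],[0,0,0]],"spin":[0,0,0,0,0]}' 7.5
```

```text
t: 16.45
eef_pos: [522.3, 24.2, 77.1]
eef_rot: [3.139, -0.118, -0.007]
force: [-11.5, 1.1, 17.3]
grip_width: 0.568
grip_force: 34.9
t: 16.75
eef_pos: [524.7, 24.0, 76.6]
eef_rot: [3.139, -0.118, 0.001]
force: [-3.3, -0.4, 3.4]
grip_width: 0.572
grip_force: 4.0
t: 17.05
eef_pos: [527.8, 23.7, 76.3]
eef_rot: [3.139, -0.118, 0.001]
force: [-1.8, -1.3, 2.6]
grip_width: 0.572
grip_force: 4.0
t: 17.55
eef_pos: [527.6, 23.9, 76.4]
eef_rot: [-3.139, 0.118, -0.0]
force: [0.4, -0.9, -0.3]
grip_width: 0.857
grip_force: 0.0
```

```bash
python3 -m handwheel '{"linear":[[0,0,-2],[0,0,-4],[0,0,-4.5],[0,0,-4.5],[0,0,-4.5]],"spin":[0,0,0,0,0]}' >/dev/null
python3 -m handwheel '{"linear":[[0,0,-4.5],[0,0,-4.5],[0,0,-2],[0,0,0]],"spin":[0,0,0,0]}' >/dev/null
python3 - <<'E'
from h import *
to([440.1,30.1,370],-94.25)
p=read_camera("side");P=cloud(p).reshape(-1,3)-O-[0,-1.5,0];cv2.imwrite("pics/s3.png",cv2.resize(p["color"][100:300,180:380],(600,600),interpolation=2))
u=P@BX;v=P@BY;z=P[:,2]
m=(z>60)&(z<125)&(u>40)&(u<165)&(abs(v)<45)&(u>45)
r=cv2.minAreaRect(np.c_[u,v][m].astype(np.float32));print("wedge",r,m.sum(),z[m].max())
E
```

```text
t 18.45 pos [528.9  23.9 385. ] yaw -94.3 F [-0.1 -0.1 -1.2] grip 75.0 0.0 q6 1.67
delta cm [-8.91  0.05  1.43] spin -0.05
wedge ((99.61392211914062, -0.20345687866210938), (101.23299407958984, 57.477752685546875), 0.0710267424583435) 1300 122.46640333311734
```

View pics/s3.png

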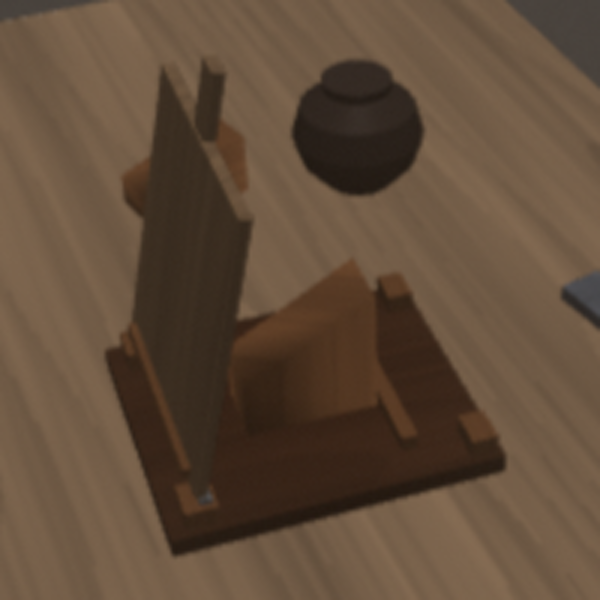

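The wedge stands upright at about (305,360) in the crop, its tall face against the strip at (380,380). The fit gives x 99.6, y -0.2 and yaw 0. Next I take the tongue, whose tip is at (212,65).

```bash
python3 -m handwheel '{"linear":[[-4,0,0],[-4.7,0,0],[0,0,0],[0,0,0]],"spin":[0,0,0,0]}' 6 >/dev/null
python3 -c "
from h import *
to([440.1,30.1,297],-94.25)"
```

```text
t 18.9 pos [439.8  30.4 380.1] yaw -94.28 F [ 0.   0.1 -1.1] grip 60.3 0.0 q6 1.69
delta cm [0.05 0.03 8.31] spin -0.03
```

```bash
python3 -m handwheel '{"linear":[[0,0,3],[0,0,3],[0,0,2],[0,0,0.3],[0,0,0]],"spin":[0,0,0,0,0]}'
python3 -m handwheel '{"linear":[[0,0,0],[0,0,0],[0,0,0],[0,0,0],[0,0,0]],"spin":[0,0,0,0,0]}' 1.8 25
python3 - <<'E'
from h import *
o=get_obs();d=o["eef_pos"]-O;u=d@BX;w=d[2]-34;r=np.hypot(u,w);a=np.arctan2(w,u);print("r",r,"slope",a-5/262, "v",d@BY)
st=np.linspace(a,0.52+5/262+.02,25)
D=np.c_[np.diff(r*np.cos(st)),-np.diff(r*np.sin(st))]/10;print(D.round(2).tolist())
E
```

```text
t: 19.4
eef_pos: [441.2, 30.3, 297.6]
eef_rot: [3.139, -0.118, -0.003]
force: [-0.0, 0.2, -0.0]
grip_width: 0.685
grip_force: 0.0
t: 19.9
eef_pos: [440.9, 31.2, 298.8]
eef_rot: [-3.137, 0.119, -0.002]
force: [0.5, 17.9, -0.7]
grip_width: 0.272
grip_force: 22.3
r 268.1955188156055 slope 1.391727294781877 v 1.5620252973933204
[[0.94, 0.17], [0.93, 0.2], [0.92, 0.23], [0.91, 0.27], [0.9, 0.3], [0.89, 0.33], [0.88, 0.36], [0.87, 0.39], [0.85, 0.42], [0.84, 0.45], [0.82, 0.48], [0.8, 0.51], [0.78, 0.54], [0.76, 0.57], [0.74, 0.59], [0.72, 0.62], [0.7, 0.65], [0.68, 0.67], [0.65, 0.69], [0.63, 0.72], [0.6, 0.74], [0.57, 0.76], [0.55, 0.78], [0.52, 0.8]]
```

```bash
python3 -m handwheel '{"linear":[[0,-0.15,0],[0.94,0,0.17],[1.85,0,0.43],[1.81,0,0.57],[1.77,0,0.69]],"spin":[0,0,0,0,0]}'
python3 -m handwheel '{"linear":[[1.72,0,0.81],[1.66,0,0.93],[1.58,0,1.05],[1.5,0,1.16],[0,0,0]],"spin":[0,0,0,0,0]}'
python3 - <<'E'
from h import *
o=get_obs();d=o["eef_pos"]-O;u=d@BX;w=d[2]-34;r=np.hypot(u,w);a=np.arctan2(w,u);print("r",r,"slope",a-5/262, "v",d@BY)
st=np.arange(a,0.45,-.035)
D=np.c_[st[1:]-5/262,np.diff(r*np.cos(st))/10,-np.diff(r*np.sin(st))/10];print(D.round(2).tolist())
E
```

```text
t: 20.4
eef_pos: [504.3, 26.6, 279.2]
eef_rot: [3.139, -0.118, -0.004]
force: [-4.1, -2.6, 0.9]
grip_width: 0.27
grip_force: 25.0
t: 20.9
eef_pos: [569.9, 21.7, 238.5]
eef_rot: [3.139, -0.118, -0.002]
force: [2.1, -2.8, -2.7]
grip_width: 0.271
grip_force: 25.0
r 267.25743434208755 slope 0.8524380515897407 v 1.6368673948709667
[[0.82, 0.71, 0.61], [0.78, 0.68, 0.64], [0.75, 0.66, 0.66], [0.71, 0.64, 0.69], [0.68, 0.61, 0.71], [0.64, 0.59, 0.73], [0.61, 0.56, 0.75], [0.57, 0.54, 0.77], [0.54, 0.51, 0.79], [0.5, 0.48, 0.8], [0.47, 0.45, 0.82], [0.43, 0.42, 0.83]]
```

```bash
python3 -m handwheel '{"linear":[[0.71,0,0.61],[0.68,0,0.64],[0.66,0,0.66],[0.64,0,0.69],[0.61,0,0.71]],"spin":[0,0,0,0,0]}'
python3 -m handwheel '{"linear":[[0.59,0,0.73],[0.56,0,0.75],[0.27,0,0.38],[0,0,0]],"spin":[0,0,0,0]}'
python3 - <<'E'
from h import *
o=get_obs();d=o["eef_pos"]-O;u=d@BX;w=d[2]-34;r=np.hypot(u,w);a=np.arctan2(w,u);print("r",r,"slope",a-5/262, "v",d@BY)
E
```

```text
t: 21.4
eef_pos: [601.7, 19.3, 207.2]
eef_rot: [3.139, -0.118, -0.0]
force: [-2.0, -4.4, 3.2]
grip_width: 0.269
grip_force: 25.0
t: 21.8
eef_pos: [616.4, 18.2, 188.2]
eef_rot: [3.139, -0.118, 0.001]
force: [1.5, -6.1, -1.5]
grip_width: 0.268
grip_force: 25.0
r 267.5611958151623 slope 0.5950745360037093 v 1.5904018202763002
```

```bash
python3 -m handwheel '{"linear":[[0.28,0,0.44],[0.28,0,0.44],[0.13,0,0.22],[0,0,0],[0,0,0]],"spin":[0,0,0,0,0]}'
python3 -m handwheel '{"linear":[[0.13,0,0.22],[0,0,0],[0,0,0]],"spin":[0,0,0]}'
python3 -c "
from h import *
o=get_obs();d=o['eef_pos']-O;u=d@BX;w=d[2]-34;r=np.hypot(u,w);a=np.arctan2(w,u);print('r',r,'slope',a-5/262,o['force'])"
```

```text
t: 22.3
eef_pos: [623.1, 17.7, 178.2]
eef_rot: [3.139, -0.118, 0.002]
force: [-0.4, -5.7, 2.9]
grip_width: 0.272
grip_force: 25.0
t: 22.6
eef_pos: [623.6, 17.6, 177.6]
eef_rot: [3.139, -0.118, 0.0]
force: [-9.4, -4.8, 16.3]
grip_width: 0.275
grip_force: 25.0
r 267.71241335424656 slope 0.5471615027461921 [-9.40074145 -4.84563862 16.31871138]
```

```bash
python3 -m handwheel '{"linear":[[-0.06,0,-0.1],[0,0,0],[0,0,0]],"spin":[0,0,0]}'
python3 -c "
from h import *
o=get_obs();d=o['eef_pos']-O;u=d@BX;w=d[2]-34;r=np.hypot(u,w);a=np.arctan2(w,u);print('r',r,'slope',a-5/262,o['force'])
p=read_camera('side');P=cloud(p).reshape(-1,3)-O-[0,-1.5,0];cv2.imwrite('pics/s4.png',cv2.resize(p['color'][120:290,190:390],(706,600),interpolation=2))
u=P@BX;v=P@BY;z=P[:,2]
m=(z>50)&(z<170)&(u>30)&(u<195)&(abs(v)<95)
Q=np.c_[u,v,z][m];
for k in range(4):
    f=np.linalg.lstsq(np.c_[Q[:,:2],np.ones(len(Q))],Q[:,2],rcond=None)[0];e=Q[:,2]-Q[:,:2]@f[:2]-f[2];Q=Q[abs(e)<[20,8,4,3][k]]
print(np.arctan(f[0]),f,len(Q))"
```

```text
t: 22.9
eef_pos: [623.4, 17.7, 178.0]
eef_rot: [3.139, -0.118, 0.001]
force: [-5.3, -5.1, 11.0]
grip_width: 0.271
grip_force: 25.0
r 267.7101261361343 slope 0.5486672899758958 [-5.32832052 -5.1311211  11.04524183]
0.5279193576961346 [ 5.83125487e-01 -1.85940055e-03  4.59640157e+01] 4806
```

View pics/s4.png

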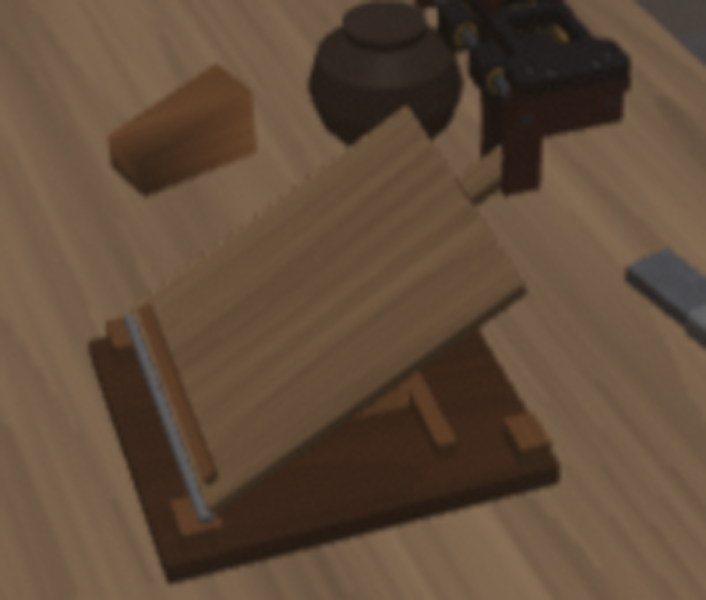

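The crop shows the board lying on the wedge, with the wedge's foot at (390,400) touching the strip. The board's plane fit gives a slope of 0.528. I ease the pressure, release and withdraw upwards.

```bash
python3 -m handwheel '{"linear":[[-0.04,0.05,-0.06],[0,0,0],[0,0,0]],"spin":[0,0,0]}'
python3 -m handwheel '{"linear":[[0,0,0],[0,0,0],[0,0,0],[0,0,0]],"spin":[0,0,0,0]}' 6.5
python3 -m handwheel '{"linear":[[0,0,-1],[0,0,-3],[0,0,-4.5],[0,0,-4],[0,0,0]],"spin":[0,0,0,0,0]}'
python3 - <<'E'
from h import *
ims=[]
for n,o in (('side',1.5),('top',-1)):
    p=read_camera(n);W=cloud(p).reshape(-1,3);P=W-O-[0,-o,0]
    u=P@BX;v=P@BY;z=P[:,2]
    m=(z>50)&(z<170)&(u>30)&(u<195)&(abs(v)<95)
    Q=np.c_[u,v,z][m]
    for k in range(4):
        f=np.linalg.lstsq(np.c_[Q[:,:2],np.ones(len(Q))],Q[:,2],rcond=None)[0];e=Q[:,2]-Q[:,:2]@f[:2]-f[2];Q=Q[abs(e)<[20,8,4,3][k]]
    print(n,np.arctan(f[0]),f,len(Q))
    if n=='side':
        m=(z>32)&(z<60)&(u>40)&(u<149)&(abs(v)<45);print("wedge",np.percentile(u[m],[1,50,99]),np.percentile(v[m],[1,99]),m.sum())
    for q in("low_wedge","pot","jar","brush"): print(q,[(round(d["p"],2),int(d["point"][0]*480),int(d["point"][1]*640)) for d in spot_point(p,q)[:2]])
    cv2.imwrite(f'pics/{n}5.png',p["color"])
E
```

```text
t: 23.25
eef_pos: [623.3, 17.6, 178.0]
eef_rot: [3.139, -0.118, 0.002]
force: [-2.6, -3.1, 7.8]
grip_width: 0.271
grip_force: 25.0
t: 23.65
eef_pos: [622.9, 17.9, 176.7]
eef_rot: [-3.139, 0.118, 0.0]
force: [-1.0, -0.3, -0.7]
grip_width: 0.597
grip_force: 0.0
t: 24.15
eef_pos: [626.2, 17.7, 309.2]
eef_rot: [-3.139, 0.118, -0.018]
force: [0.2, -1.0, 0.6]
grip_width: 0.742
grip_force: 0.0
side 0.5285760866295203 [ 5.84005865e-01 -2.38201297e-03  4.60176610e+01] 4765
wedge [134.53059673 144.15784347 148.88276463] [-26.1958137  -23.59504126] 9
low_wedge [(0.78, 167, 242)]
pot [(0.66, 157, 302)]
jar [(0.62, 315, 433), (0.37, 233, 236)]
brush [(0.6, 218, 397)]
top 0.5280695149816889 [ 5.83326721e-01 -1.92755461e-04  4.61033432e+01] 1397
low_wedge [(0.61, 241, 159)]
pot [(0.89, 182, 172)]
jar [(0.81, 176, 404)]
brush [(0.85, 142, 298)]
```

View pics/side5.png

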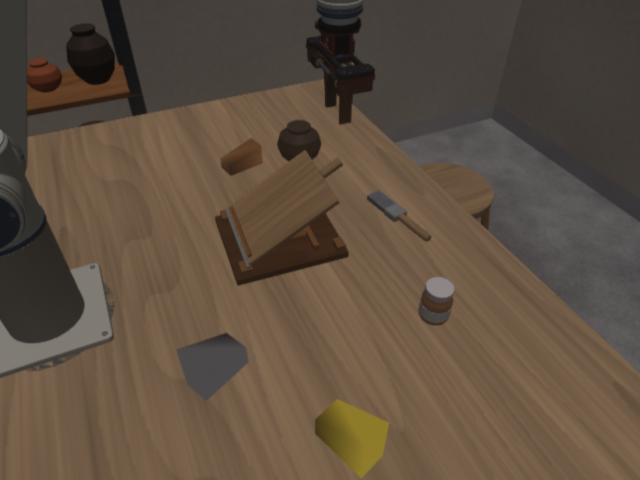

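The side picture shows the board at slope (280,210) resting on the wedge, the gripper clear at (340,90), and the low wedge, pot, jar and brush where they were. Both cameras put the slope at 0.528, which matches the wedge within calibration. I hand the job in.

```bash
python3 -c "
from bench import *
print(close_job())"
```

```text
the job is handed in; nothing more can be done
None
```

The job is handed in at about 24.5 s of the 72 s: the board rests on the steep wedge, which stands against the stop strip at mid-strip, with a measured slope of 0.528 rad (nominal 0.52). The press peaked near 19 N at the tongue, by the 2.5 ratio about 40 N on the wedge, above the 5 to 20 N called firm if that range means force on the wedge; I eased it to about 8 N before releasing, and the low wedge, pot, jar and brush show no movement in the final pictures.

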